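# Swing the burner bar into line on the alignment fixture

### The job

The long burner bar lies askew with its plain end beside the round post of the alignment fixture. Push or swing its nozzle end round, pivoting about the post, until the bar lies flush along the upright face of the angle-iron fence. Keep the bar flat on the bench and its plain end at the post throughout, and leave the short burner bar alone.

Things in the scene. Friction and masses are not known exactly. Their poses are not given: they have to be found in the camera images.
- bar: Long burner bar, loose on the bench: square steel tube, 230 mm long, 25 x 25 mm, 0.35 kg, holes along its top, a brass nozzle (18 mm thick, 25 mm long) on one end. x axis along it to the nozzle. Origin at bench level BESIDE the tube: tube spans x -25 (plain end) to 205, y 12.5 to 37.5, z 0 to 25. At the start it is on the post's axis: its side is 0.5 mm off the post, only its angle is wrong.
- bar_nose (a point): Centre of the long bar's square end face at the nozzle end, where the brass nozzle begins (bar frame: 205, 25, 12.5 mm). Same axes as the bar.
- jig: Fixed fixture: round post, 24 mm thick, 50 high, and angle-iron fence. Origin on post axis at bench level, x = line for the bar. Fence face, looking to -y, is at y = 39, x = 80 to 160, 30 mm high; 9 mm high foot behind to y = 75. Bar starts 0.4 to 0.6 rad clockwise (from above) of x; swing it counter-clockwise onto the fence. Home, it lies between post and fence, centreline y = 25, 1.5 mm play.
- short_bar: Short burner bar, a bystander: same section, holes and brass nozzle, but only 130 mm long (plus 25 mm nozzle), lying loose away from the post. Origin at bench level under the middle of the tube, x towards its nozzle. Not to be moved.
There are look-alikes about, which are no part of the job. There is more than one size of the jig; the job needs the middle-sized.

How it is judged:
By the outcome, as a careful person would: the job done as asked, in the order asked, and still so for the second after the job is handed in, with the robot touching nothing.
It also fails if it takes over 32 s, if anything falls off the work surface, if the arm or the gripper's body presses on something with over 40 N, if the wrist force passes 120 N, or if a joint passes its speed limit or range.

### The arm

A 6-joint arm with a two-finger parallel gripper is mounted at the origin on the work surface. World frame = base frame: x ahead of the robot, y to its left, z up, the work surface at z = 0. Lengths are in m, angles in rad, forces in N, time in s.
With the tool pointing down it reaches from about 0.35 to 0.95 m from the base axis. Payload 17.4 kg.
Tool frame: the origin (TCP) lies on the mounting face of the last link; the fingertips stand 186 mm ahead of it and the grasp point (between the pads) lies 167 mm ahead of it (grip_depth is the distance from the TCP to the grasp point, in m); z points along the fingers, y is the line along which they close (so a half turn about z gives the same grasp; the last joint's range is limited). The gripper opens to 93 mm and grips with 3 to 60 N. Pads are 15 mm wide; open, the fingers measure 128 mm over their backs; the gripper's body (75 mm by 188 mm) begins 65 mm behind the grasp point.
Start: joints at [-0.038, 0.116, 1.442, -0, 1.584, -0.038], TCP at [0.675, -0, 0.405] pointing down, gripper open.
Joint ranges: [-2.83, 2.83], [-0.83, 2.19], [0.07, 2.5], [-1.14, 4.28], [0.01, 3], [-2.97, 2.97]. Speed limits (rad/s): [1.89, 1.89, 2.22, 3.14, 3.14, 3.14].

### API

Orientations are given as [roll, pitch, yaw] about the fixed x, y, z axes, in that order (R = Rz(yaw) Ry(pitch) Rx(roll)).
In Python, from cell import state, grab_frame, get_calibration, close_job, spot_in, masks_of, grip_depth gives the robot as it stands.
- The arm moves only by the tool step_arm, never from a script. Its argument "targets" is a list of rows, each an object of numbers: "tx", "ty", "tz": the shift along the tool's x, y, z in units of 30 mm (1.0 is 30 mm); "rx", "ry", "rz": the turn, a rotation vector about the tool's x, y, z in units of 8 degrees (1.0 is 8 degrees). A call has 1 to 12 rows; each row shifts and turns the commanded pose from where the row before left it, along the tool's axes as they then stand; what a row does not reach is not made up. A row lasts 1/10 s, in which the tool goes at most 50 mm and 8.59 degrees, less where a joint would pass 70% of its speed; a pose out of reach is approached as far as the arm can. A call is refused whole if a number of a shift passes 1 or a number of a turn 1, either way. A call with a gripper value outside its range is refused whole. "gripper" is the closure, from 0 (fully open) to 1 (shut), set as the call begins (left out, the last holds). The fingers move at their own pace and stop on an object; "grip_force" is the grip in N (left out, the last holds). Time passes only in rows, so rows that do not move let the fingers close. It gives the time, the measured TCP pose, the force, the opening and the grip force at its end, in the units of the state.
- state(): the state, without advancing time (a new reading comes with each control period).
- grab_frame(name): name is "scene" or "side" or "wrist"; returns the picture (480x640x3 uint8, red, green, blue); there is no depth.
- get_calibration(name): a dict with "camera_matrix" (3x3 intrinsics, pixels), "k1" (the pictures are not rectified: a ray, as slopes to the right and down, at radius r is drawn at 1 + k1 r^2 times it, then the intrinsics apply), "rvec" (rotation vector, rad) and "tvec" (3), from world to camera coordinates, as OpenCV has them; the wrist camera has in their place "hand_eye" (4x4, takes a point from camera to tool coordinates, whose origin is the TCP and whose axes are the flange's). Camera axes: x right, y down, z forward; pixel columns grow to the right and rows downward; lengths in m; the calibration is good to about 2 mm. A picture is of the moment at which its call begins: read the wrist's pose just before it. get_calibration takes no time and is no camera call.
- close_job(): hands the job in; it is judged then, once.
Trained networks look in the newest picture that a camera, given by its name, has taken for a name from the list of things; names that differ only in an ending like _2 or _b are one class to them, and where a whole thing is asked for, a point or a joint stands for the part that bears it (a point fixed in the world has none). Each returns a list of dicts, best first, with "p" (0 to 1); they miss things now and then, are a little off and sometimes report something else, mostly with a low value. They report only what shows in the picture. A call takes as long as a camera call. They do not tell look-alikes from the thing itself.
- spot_in(camera, label): "extent" ([left, top, width, height] in pixels, round what is visible of it).
- masks_of(camera, label): "region" (480x640 bool, what is visible of it) and "extent" ([left, top, width, height] in pixels, round what is visible of it).
The state is a dict: "time": time; "joint_pos": joint angles; "qd": joint speeds; "joint_efforts": joint torques, N m; "eef_pos": TCP position; "eef_rot": TCP orientation; "wrist_force": force on the tool from outside, world axes, zero at the start; "ft_torque": the same for the moment, N m; "opening": finger opening in m; "finger_force": force on a finger pad.
Only numpy, scipy, OpenCV 4.12 (cv2) and the standard library are available. Lean on these libraries where they do the work, as an engineer would, in place of code of your own. Each camera call takes 0.05 s, during which the arm holds its last target. There are 200 camera calls.

## Working session

There is one attempt and no reset: what is moved stays moved. The work goes in short steps, Python scripts to look and compute and a tool call to move; the robot and the scene stay as the last step left them, time stands still between calls to the robot, and variables do not carry over. Pictures are saved under pics/ and viewed, at most 10 in all, crops included, and the job is handed in when it is done.

Besides the shell and the picture viewer there is one more tool, called after ">>>" in YAML: its name, and indented under it one key for each argument. step_arm: Moves the arm, as the interface text tells. Its arguments: {"type":"object","properties":{"targets":{"type":"array","items":{"type":"object","properties":{"tx":{"type":"number"},"ty":{"type":"number"},"tz":{"type":"number"},"rx":{"type":"number"},"ry":{"type":"number"},"rz":{"type":"number"}}}},"gripper":{"type":"number"},"grip_force":{"type":"number"}},"required":["targets"]}

```bash
mkdir -p pics; ls
cat > h.py <<'E'
import numpy as np, cv2
from cell import *
def cam(n):
    c=get_calibration(n);K=np.array(c["camera_matrix"]);k=c["k1"]
    if "rvec" in c: R=cv2.Rodrigues(np.array(c["rvec"],float))[0];t=np.array(c["tvec"],float).ravel()
    else:
        from scipy.spatial.transform import Rotation as Ro
        s=state();T=np.eye(4);T[:3,:3]=Ro.from_euler('xyz',s["eef_rot"]).as_matrix();T[:3,3]=s["eef_pos"]
        W=np.linalg.inv(T@np.array(c["hand_eye"]));R=W[:3,:3];t=W[:3,3]
    return K,np.array([k,0,0,0,0.]),R,t
def toz(c,px,z):
    K,d,R,t=c
    px=np.array(px,float).reshape(-1,1,2)
    u=cv2.undistortPoints(px,K,d).reshape(-1,2)
    r=np.c_[u,np.ones(len(u))]@R; o=-R.T@t
    return o+r*((z-o[2])/r[:,2])[:,None]
def proj(c,P):
    K,d,R,t=c
    return cv2.projectPoints(np.array(P,float).reshape(-1,3),cv2.Rodrigues(R)[0],t,K,d)[0].reshape(-1,2)
def save(n,im): cv2.imwrite("pics/"+n,im[:,:,::-1])
E
python3 - <<'E'
from h import *
for n in("scene","side"):
    im=grab_frame(n);save(n+"0.png",im);c=cam(n)
    print(n,"campos",-c[2].T@c[3])
    for l in("bar","bar_nose","jig","short_bar"):
        for m in masks_of(n,l)[:4]:
            e=m["extent"];print(l,round(m["p"],2),e,toz(c,[e[0]+e[2]/2,e[1]+e[3]/2],.015)[0].round(3))
E
```

```text
pics
scene campos [1.16523366 0.50304508 0.81243492]
bar_nose 0.83 [299.0, 249.3, 50.9, 71.9] [0.603 0.066 0.015]
jig 0.92 [389.7, 231.5, 101.5, 42.2] [0.341 0.241 0.015]
jig 0.91 [280.3, 276.9, 77.5, 35.2] [0.633 0.073 0.015]
jig 0.83 [368.3, 316.3, 58.3, 32.5] [0.62  0.275 0.015]
short_bar 0.82 [204.3, 177.0, 43.4, 27.5] [ 0.471 -0.404  0.015]
side campos [-0.1143041   1.05712714  0.76297548]
bar 0.67 [238.2, 237.2, 90.0, 31.9] [0.586 0.059 0.015]
bar_nose 0.93 [238.0, 234.5, 88.4, 35.7] [0.59  0.057 0.015]
jig 0.9 [305.5, 290.2, 45.9, 75.0] [0.338 0.253 0.015]
jig 0.69 [245.6, 231.2, 32.8, 41.2] [0.635 0.083 0.015]
jig 0.64 [204.1, 274.9, 34.5, 36.5] [0.605 0.277 0.015]
short_bar 0.69 [383.9, 187.1, 43.3, 26.6] [ 0.449 -0.395  0.015]
```

View pics/scene0.png

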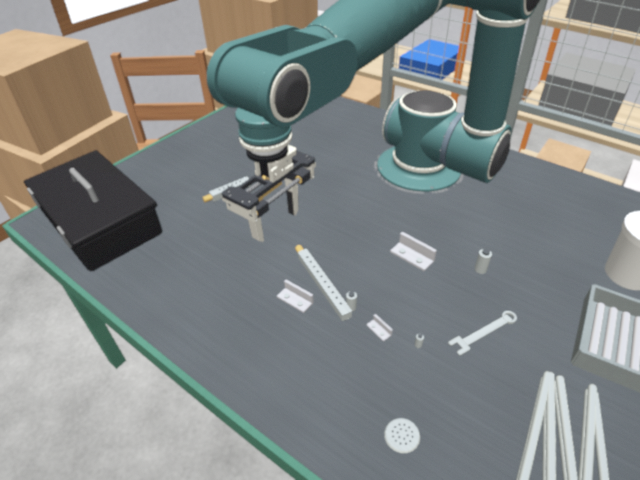

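View pics/side0.png

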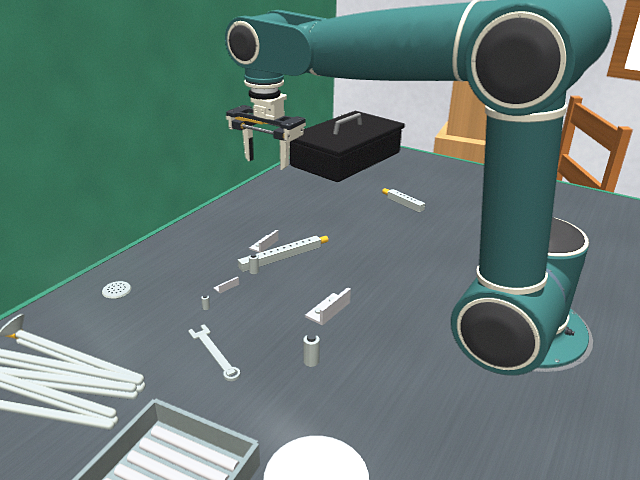

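The scene picture shows the bar from nozzle (300,249) to plain end (348,316), with its post at (351,300) and the middle fence at (295,295). The short bar is far off at (225,188). I'll estimate positions from both views.

Run:
```python
from h import *
a=cam("scene");b=cam("side")
for n,c,L in(("scene",a,[("nozzle tip",(298,248),.0125),("plain end",(347,313),.02),("posttop",(351,294),.05),("fence top L",(285,283),.03),("fence top R",(312,293),.03)]),
 ("side",b,[("nozzle tip",(326,239),.0125),("plain end",(240,263),.02),("posttop",(254,257),.05),("fence top a",(251,246),.03),("fence top b",(278,231),.03)])):
    for l,p,z in L: print(n,l,toz(c,p,z)[0].round(4))
print(get_calibration("wrist"), state()["eef_pos"],state()["eef_rot"])
w=grab_frame("wrist");save("w0.png",w)
```

```text
scene nozzle tip [ 0.5373 -0.068   0.0125]
scene plain end [0.6431 0.1592 0.02  ]
scene posttop [0.6137 0.1491 0.05  ]
scene fence top L [ 0.6616 -0.0049  0.03  ]
scene fence top R [0.6489 0.0656 0.03  ]
side nozzle tip [ 0.5338 -0.0658  0.0125]
side plain end [0.6437 0.1607 0.02  ]
side posttop [0.6017 0.1579 0.05  ]
side fence top a [0.66   0.0946 0.03  ]
side fence top b [ 0.6474 -0.0063  0.03  ]
{'camera_matrix': array([[403.31581983,   0.        , 311.79542745],
       [  0.        , 403.31581983, 238.88215486],
       [  0.        ,   0.        ,   1.        ]]), 'k1': -0.05544999507479078, 'hand_eye': array([[ 6.63610592e-04, -9.57235476e-01, -2.89309182e-01,
         8.11359591e-02],
       [ 9.99999745e-01,  7.11685275e-04, -6.09727287e-05,
        -7.68374813e-05],
       [ 2.64262344e-04, -2.89309068e-01,  9.57235704e-01,
         2.02821884e-02],
       [ 0.00000000e+00,  0.00000000e+00,  0.00000000e+00,
         1.00000000e+00]])} [6.75004448e-01 1.93905500e-06 4.04710814e-01] [-3.14153643e+00  6.98684283e-07  1.57080353e+00]
```

View pics/w0.png

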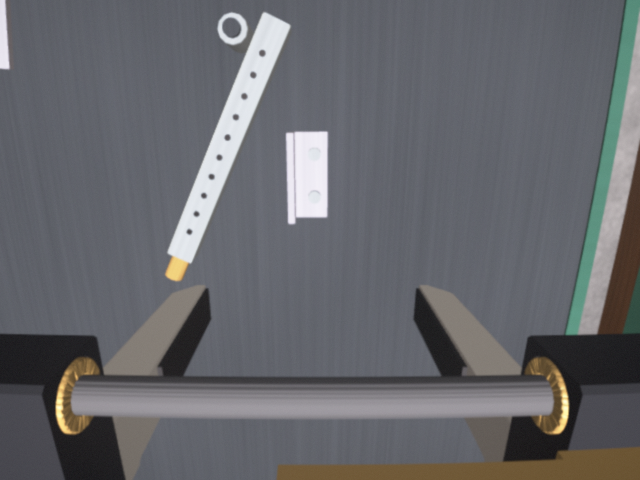

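The wrist picture shows the post top at (232,28), the bar's top from plain end corners (264,13)/(290,26) to nozzle end (168,253)/(192,262), and the fence face edge from (287,134) to (290,223).

Run:
```python
from h import *
c=cam("wrist")
def w(x,y,z): return toz(c,(x,y),z)[0][:2]
post=w(232,28,.05)
A=w(264,13,.025);B=w(290,26,.025);C=w(168,253,.025);D=w(192,262,.025)
F1=w(287,134,.03);F2=w(290,223,.03)
for n in"post A B C D F1 F2".split(): print(n,eval(n).round(4))
print("width",np.linalg.norm(A-B),np.linalg.norm(C-D),"len",np.linalg.norm(A-C),np.linalg.norm(B-D),"fence",np.linalg.norm(F1-F2))
ang=lambda v:np.arctan2(v[1],v[0])
print("bar ang",ang(C-A),ang(D-B),"fence",ang(F2-F1))
f=ang(F2-F1);x=np.array([np.cos(f),np.sin(f)]);y=np.array([-x[1],x[0]])
for P in(A,B,C,D,F1,F2):print(((P-post)@x*1e3).round(1),((P-post)@y*1e3).round(1))
```

```text
post [0.6142 0.1474]
A [0.6361 0.1635]
B [0.657  0.1536]
C [ 0.5386 -0.0416]
D [ 0.5608 -0.0506]
F1 [0.6537 0.0676]
F2 [ 0.6551 -0.0109]
width 0.023155644238501288 0.023975822521587198 len 0.22704494236514428 0.22570867208666953 fence 0.07856695002857522
bar ang -2.0147027159463535 -2.0112521955205933 fence -1.5522910895282982
-15.6 22.2
-5.4 43.0
187.6 -79.1
197.0 -57.0
80.5 38.0
159.1 38.0
```

Measured sizes match (width about 24, length about 226, fence face y 38 and x 80–159 in the jig frame). The swing needed is about 0.46 rad. I'll go above the grip place near the nozzle, clear of the fence end.

>>> step_arm:
  targets:
    - {"ty":-0.78,"tx":-0.19,"tz":0.97}
    - {"ty":-0.78,"tx":-0.19,"tz":0.97}
    - {"ty":-0.78,"tx":-0.19,"tz":0.97}
    - {"ty":-0.78,"tx":-0.19,"tz":0.97}
    - {"ty":-0.78,"tx":-0.19,"tz":0.97}
    - {"rz":0.82}
    - {"rz":0.82}
    - {"rz":0.82}
    - {"rz":0.82}
    - {}
    - {}
  gripper: 0.3
  grip_force: 12

```text
$.targets[0]: bad value
```

Run:
```python
from h import *
s=state();c=cam("wrist");w=grab_frame("wrist")
print({k:np.round(s[k],4) for k in("eef_pos","eef_rot","opening","wrist_force")})
# predicted bar and jig outline
p=np.array([.6142,.1474])
def fr(P,a): 
    P=np.array(P,float)/1e3;x=np.array([np.cos(a),np.sin(a)]);y=np.array([-x[1],x[0]])
    return np.c_[p+P[:,:1]*x+P[:,1:2]*y,P[:,2]]
save("w1raw.png",w);w=w.copy()
for P,a in(([(-25,12.5,25),(205,12.5,25),(205,37.5,25),(-25,37.5,25)],-2.013),([(80,39,30),(160,39,30)],-1.555)):
    cv2.polylines(w,[proj(c,fr(P,a)).astype(int)],True,(255,0,0),1)
save("w1.png",w)
```

```text
{'eef_pos': array([ 0.675 , -0.    ,  0.4047]), 'eef_rot': array([-3.1416, -0.    ,  1.5708]), 'opening': np.float64(0.0931), 'wrist_force': array([ 0.1517,  0.9509, -0.0781])}
```

View pics/w1.png

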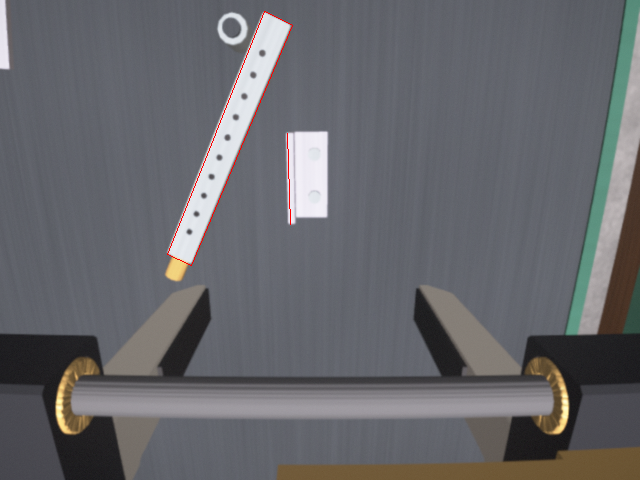

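The move was refused, so the arm hasn't moved. The overlay does fit the bar and fence within a pixel or two. I'll resend with full rows.

>>> step_arm:
  targets:
    - {"tx":-0.19,"ty":-0.78,"tz":0.97,"rx":0,"ry":0,"rz":0}
    - {"tx":-0.19,"ty":-0.78,"tz":0.97,"rx":0,"ry":0,"rz":0}
    - {"tx":-0.19,"ty":-0.78,"tz":0.97,"rx":0,"ry":0,"rz":0}
    - {"tx":-0.19,"ty":-0.78,"tz":0.97,"rx":0,"ry":0,"rz":0}
    - {"tx":-0.19,"ty":-0.78,"tz":0.97,"rx":0,"ry":0,"rz":0}
    - {"tx":0,"ty":0,"tz":0,"rx":0,"ry":0,"rz":0.82}
    - {"tx":0,"ty":0,"tz":0,"rx":0,"ry":0,"rz":0.82}
    - {"tx":0,"ty":0,"tz":0,"rx":0,"ry":0,"rz":0.82}
    - {"tx":0,"ty":0,"tz":0,"rx":0,"ry":0,"rz":0.82}
    - {"tx":0,"ty":0,"tz":0,"rx":0,"ry":0,"rz":0}
    - {"tx":0,"ty":0,"tz":0,"rx":0,"ry":0,"rz":0}
  gripper: 0.3
  grip_force: 12

```text
time: 1.7
eef_pos: [0.558, -0.0285, 0.2593]
eef_rot: [3.141, -0.0, 1.116]
wrist_force: [0.3, -0.1, -0.6]
opening: 0.0651
finger_force: 0.0
```

Run:
```python
from h import *
c=cam("wrist");w=grab_frame("wrist").copy()
p=np.array([.6142,.1474])
def fr(P,a): 
    P=np.array(P,float)/1e3;x=np.array([np.cos(a),np.sin(a)]);y=np.array([-x[1],x[0]])
    return np.c_[p+P[:,:1]*x+P[:,1:2]*y,P[:,2]]
for P,a in(([(-25,12.5,25),(205,12.5,25),(205,37.5,25),(-25,37.5,25)],-2.013),([(80,39,30),(160,39,30)],-1.555)):
    cv2.polylines(w,[proj(c,fr(P,a)).astype(int)],True,(255,0,0),1)
g=np.array([[.558,-.0285,.025]]);cv2.circle(w,proj(c,g)[0].astype(int).tolist(),4,(0,255,0),1)
save("w2.png",w)
```

```text
(no output)
```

View pics/w2.png

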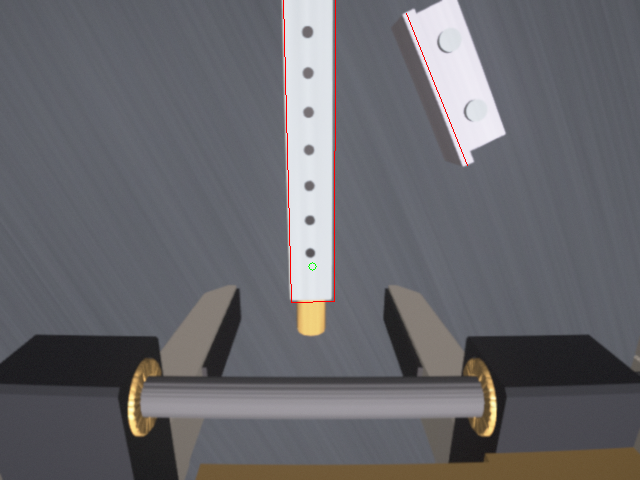

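The close wrist view confirms the estimate: grip point (312,266) is on the bar centreline just short of the nozzle, and fence line overlaps. Descend and grip.

>>> step_arm:
  targets:
    - {"tx":0,"ty":0,"tz":0.76,"rx":0,"ry":0,"rz":0}
    - {"tx":0,"ty":0,"tz":0.76,"rx":0,"ry":0,"rz":0}
    - {"tx":0,"ty":0,"tz":0.75,"rx":0,"ry":0,"rz":0}
    - {"tx":0,"ty":0,"tz":0,"rx":0,"ry":0,"rz":0}
    - {"tx":0,"ty":0,"tz":0,"rx":0,"ry":0,"rz":0}
  gripper: 0.3

```text
time: 2.25
eef_pos: [0.5581, -0.0285, 0.1916]
eef_rot: [-3.141, 0.0, 1.114]
wrist_force: [-0.1, -0.7, 0.4]
opening: 0.0651
finger_force: 0.0
```

>>> step_arm:
  targets:
    - {"tx":0,"ty":0,"tz":0,"rx":0,"ry":0,"rz":0}
    - {"tx":0,"ty":0,"tz":0,"rx":0,"ry":0,"rz":0}
    - {"tx":0,"ty":0,"tz":0,"rx":0,"ry":0,"rz":0}
    - {"tx":0,"ty":0,"tz":0,"rx":0,"ry":0,"rz":0}
    - {"tx":0,"ty":0,"tz":0,"rx":0,"ry":0,"rz":0}
    - {"tx":0,"ty":0,"tz":0,"rx":0,"ry":0,"rz":0}
    - {"tx":0,"ty":0,"tz":0,"rx":0,"ry":0,"rz":0}
    - {"tx":0,"ty":0,"tz":0,"rx":0,"ry":0,"rz":0}
  gripper: 1
  grip_force: 12

```text
time: 3.05
eef_pos: [0.558, -0.0285, 0.1913]
eef_rot: [-3.142, 0.0, 1.113]
wrist_force: [-1.0, 0.6, 3.1]
opening: 0.0251
finger_force: 12.0
```

Gripped. Swing about the post axis: 9 rows of 2.62° and the matching chord.

>>> step_arm:
  targets:
    - {"tx":0.048,"ty":0.278,"tz":0,"rx":0,"ry":0,"rz":-0.328}
    - {"tx":0.048,"ty":0.278,"tz":0,"rx":0,"ry":0,"rz":-0.328}
    - {"tx":0.048,"ty":0.278,"tz":0,"rx":0,"ry":0,"rz":-0.328}
    - {"tx":0.048,"ty":0.278,"tz":0,"rx":0,"ry":0,"rz":-0.328}
    - {"tx":0.048,"ty":0.278,"tz":0,"rx":0,"ry":0,"rz":-0.328}
    - {"tx":0.048,"ty":0.278,"tz":0,"rx":0,"ry":0,"rz":-0.328}
    - {"tx":0.048,"ty":0.278,"tz":0,"rx":0,"ry":0,"rz":-0.328}
    - {"tx":0.048,"ty":0.278,"tz":0,"rx":0,"ry":0,"rz":-0.328}
    - {"tx":0.048,"ty":0.278,"tz":0,"rx":0,"ry":0,"rz":-0.328}
    - {"tx":0,"ty":0,"tz":0,"rx":0,"ry":0,"rz":0}
    - {"tx":0,"ty":0,"tz":0,"rx":0,"ry":0,"rz":0}

```text
time: 4.15
eef_pos: [0.6333, -0.0364, 0.1913]
eef_rot: [3.141, 0.0, 1.524]
wrist_force: [2.0, -0.5, 2.1]
opening: 0.025
finger_force: 12.0
```

Run:
```python
from h import *
c=cam("wrist");w=grab_frame("wrist");save("w3.png",w)
s=state();print(s["eef_pos"],s["eef_rot"],s["opening"],s["ft_torque"])
```

```text
[ 0.63317552 -0.03637748  0.19127703] [3.14100115e+00 3.02926139e-05 1.52375009e+00] 0.024753229002583234 [-0.05199602 -0.18870149  0.02922164]
```

View pics/w3.png

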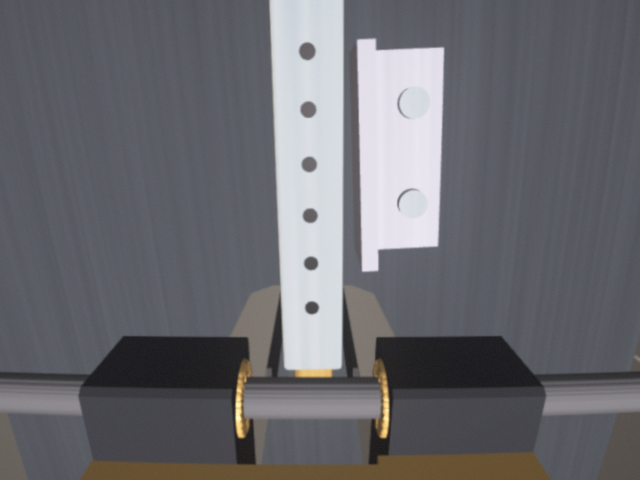

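The bar is parallel-ish to the fence with a gap: bar right edge near x≈343, fence face edge (358,45)–(362,270). I'll measure the remaining angle.

Run:
```python
from h import *
c=cam("wrist");im=cv2.imread("pics/w3.png").astype(int);g=im.sum(2)
def edge(rows,lo,hi,sgn):
    o=[]
    for r in rows:
        d=sgn*np.diff(cv2.GaussianBlur(g[r:r+1].astype(np.float32),(5,1),0)[0])[lo:hi];o.append((lo+d.argmax()+.5,r))
    return np.array(o)
R=range(60,260,10)
L=edge(R,262,295,1);Rt=edge(R,335,352,-1);F=edge(R,352,370,1)
def line(E,z):
    P=toz(c,E,z)[:,:2]; v=cv2.fitLine(P.astype(np.float32),cv2.DIST_HUBER,0,1e-3,1e-3).ravel()
    d=v[:2]*(-np.sign(v[1]));return d,v[2:],np.arctan2(d[1],d[0])
for n,E,z in(("L",L,.025),("R",Rt,.025),("F",F,.03)):
    d,p,a=line(E,z);print(n,"ang",a.round(4),"x at y=.07,-.01",[(p[0]+d[0]/d[1]*(y-p[1])).round(4) for y in(.07,-.01)])
```

```text
L ang -1.6017 x at y=.07,-.01 [np.float32(0.6244), np.float32(0.6219)]
R ang -1.5964 x at y=.07,-.01 [np.float32(0.6483), np.float32(0.6463)]
F ang -1.5642 x at y=.07,-.01 [np.float32(0.6525), np.float32(0.653)]
```

About 0.035 rad left; finish the swing.

>>> step_arm:
  targets:
    - {"tx":0.018,"ty":0.105,"tz":0,"rx":0,"ry":0,"rz":-0.123}
    - {"tx":0.018,"ty":0.105,"tz":0,"rx":0,"ry":0,"rz":-0.123}
    - {"tx":0,"ty":0,"tz":0,"rx":0,"ry":0,"rz":0}
    - {"tx":0,"ty":0,"tz":0,"rx":0,"ry":0,"rz":0}
    - {"tx":0,"ty":0,"tz":0,"rx":0,"ry":0,"rz":0}

```text
time: 4.7
eef_pos: [0.6396, -0.0355, 0.1912]
eef_rot: [3.141, 0.0, 1.559]
wrist_force: [-0.6, -1.3, 4.2]
opening: 0.0253
finger_force: 12.0
```

```bash
cat > m.py <<'E'
from h import *
import sys
def meas(name,ranges,R):
    c=cam("wrist");w=grab_frame("wrist");save(name,w);g=w.astype(int).sum(2)
    def edge(lo,hi,sgn):
        o=[]
        for r in R:
            d=sgn*np.diff(cv2.GaussianBlur(g[r:r+1].astype(np.float32),(5,1),0)[0])[lo:hi];o.append((lo+d.argmax()+.5,r))
        return np.array(o)
    for n,(lo,hi,s,z) in ranges.items():
        E=edge(lo,hi,s);P=toz(c,E,z)[:,:2]; v=cv2.fitLine(P.astype(np.float32),cv2.DIST_HUBER,0,1e-3,1e-3).ravel()
        d=v[:2]*(-np.sign(v[1]));p=v[2:]
        print(n,E[0],E[-1],"ang",np.arctan2(d[1],d[0]).round(4),[float((p[0]+d[0]/d[1]*(y-p[1])).round(4)) for y in(.07,-.01)])
E
python3 - <<'E'
from m import *
meas("w4.png",{"L":(262,295,1,.025),"R":(335,346,-1,.025),"F":(343,365,1,.03)},range(60,260,10))
E
```

```text
L [269.5  60. ] [278.5 250. ] ang -1.5604 [0.6265000104904175, 0.6273000240325928]
R [341.5  60. ] [341.5 250. ] ang -1.5621 [0.650600016117096, 0.6513000130653381]
F [348.5  60. ] [347.5 250. ] ang -1.5652 [0.6525999903678894, 0.6531000137329102]
```

View pics/w4.png

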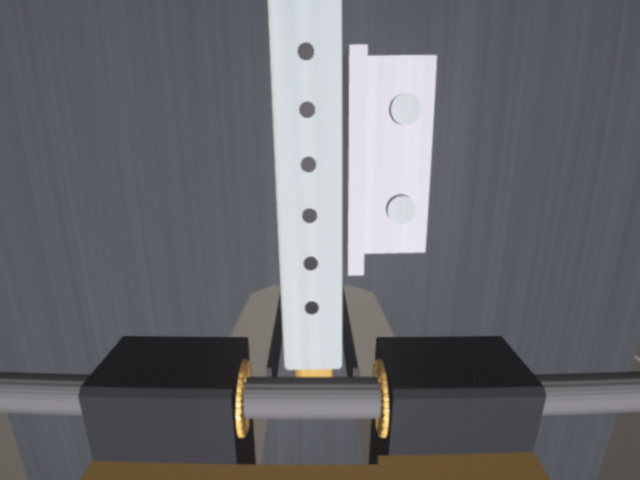

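Now parallel to the fence within 0.003 rad, with a gap of about 1.8 mm (1.5 mm is nominal). A tiny nudge further, then release narrowly.

>>> step_arm:
  targets:
    - {"tx":0.003,"ty":0.035,"tz":0,"rx":0,"ry":0,"rz":-0.025}
    - {"tx":0,"ty":0,"tz":0,"rx":0,"ry":0,"rz":0}
    - {"tx":0,"ty":0,"tz":0,"rx":0,"ry":0,"rz":0}

```text
time: 5.05
eef_pos: [0.6404, -0.0355, 0.1912]
eef_rot: [-3.141, 0.0, 1.563]
wrist_force: [-4.6, -0.4, 7.4]
opening: 0.0248
finger_force: 12.0
```

>>> step_arm:
  targets:
    - {"tx":0,"ty":0,"tz":0,"rx":0,"ry":0,"rz":0}
    - {"tx":0,"ty":0,"tz":0,"rx":0,"ry":0,"rz":0}
    - {"tx":0,"ty":0,"tz":0,"rx":0,"ry":0,"rz":0}
    - {"tx":0,"ty":0,"tz":0,"rx":0,"ry":0,"rz":0}
    - {"tx":0,"ty":0,"tz":0,"rx":0,"ry":0,"rz":0}
  gripper: 0.5

```text
time: 5.55
eef_pos: [0.6406, -0.0354, 0.191]
eef_rot: [-3.141, -0.0, 1.563]
wrist_force: [-0.3, -0.0, 0.0]
opening: 0.0462
finger_force: 0.0
```

>>> step_arm:
  targets:
    - {"tx":0,"ty":0,"tz":-0.5,"rx":0,"ry":0,"rz":0}
    - {"tx":0,"ty":0,"tz":-1,"rx":0,"ry":0,"rz":0}
    - {"tx":0,"ty":0,"tz":-1,"rx":0,"ry":0,"rz":0}
    - {"tx":0,"ty":0,"tz":-1,"rx":0,"ry":0,"rz":0}
    - {"tx":0,"ty":0,"tz":-1,"rx":0,"ry":0,"rz":0}
    - {"tx":0,"ty":0,"tz":-1,"rx":0,"ry":0,"rz":0}
    - {"tx":0,"ty":0,"tz":0,"rx":0,"ry":0,"rz":0}
    - {"tx":0,"ty":0,"tz":0,"rx":0,"ry":0,"rz":0}

```text
time: 6.35
eef_pos: [0.6405, -0.0354, 0.3575]
eef_rot: [3.14, 0.0, 1.563]
wrist_force: [-0.5, 0.3, 0.2]
opening: 0.0464
finger_force: 0.0
```

Run:
```python
from h import *
w=grab_frame("wrist");save("w5.png",w);s=state();print(s["eef_pos"],s["eef_rot"])
```

```text
[ 0.64041954 -0.03540811  0.35625399] [ 3.14157495e+00 -2.62569599e-05  1.56280224e+00]
```

View pics/w5.png

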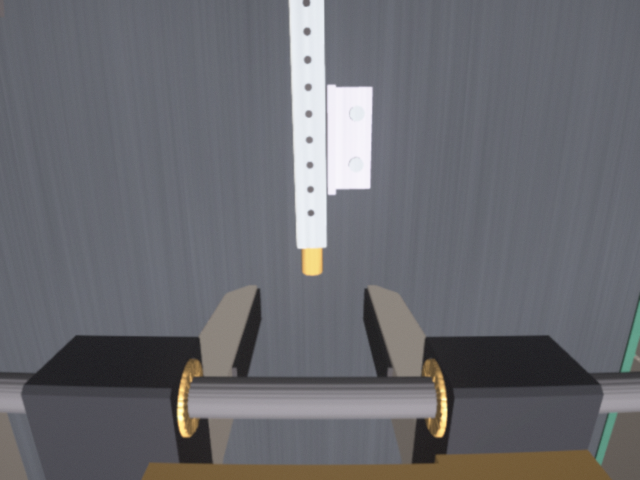

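The bar lies alongside the fence: its right edge at (325,150) and the fence edge at (328,150). I'll shift toward the post to check the plain end and the angle.

>>> step_arm:
  targets:
    - {"tx":0.9,"ty":0,"tz":0,"rx":0,"ry":0,"rz":0}
    - {"tx":0.9,"ty":0,"tz":0,"rx":0,"ry":0,"rz":0}
    - {"tx":0.9,"ty":0,"tz":0,"rx":0,"ry":0,"rz":0}
    - {"tx":0,"ty":0,"tz":0,"rx":0,"ry":0,"rz":0}
    - {"tx":0,"ty":0,"tz":0,"rx":0,"ry":0,"rz":0}
    - {"tx":0,"ty":0,"tz":0,"rx":0,"ry":0,"rz":0}

```text
time: 7.0
eef_pos: [0.6412, 0.0449, 0.3556]
eef_rot: [-3.141, 0.0, 1.562]
wrist_force: [0.1, 0.8, -0.3]
opening: 0.0465
finger_force: 0.0
```

Run:
```python
from m import *
meas("w6.png",{"L":(285,304,1,.025),"R":(318,330,-1,.025),"F":(324,338,1,.03)},range(190,270,5))
im=cv2.imread("pics/w6.png")[0:300,180:440];cv2.imwrite("pics/w6c.png",cv2.resize(im,None,fx=2,fy=2))
```

```text
L [293.5 190. ] [295.5 265. ] ang -1.5599 [0.6266000270843506, 0.6274999976158142]
R [324.5 190. ] [324.5 265. ] ang -1.5694 [0.6509000062942505, 0.6510000228881836]
F [333.5 190. ] [327.5 265. ] ang -1.5673 [0.652999997138977, 0.6532999873161316]
```

View pics/w6c.png

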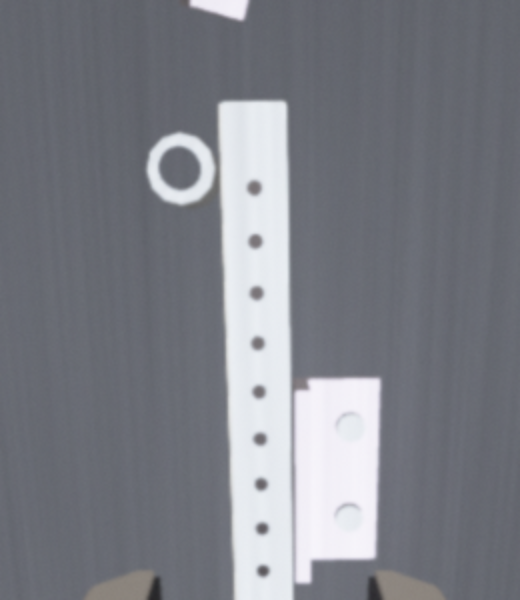

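The bar's plain end extends 25 mm past the post axis and its side is at the post. It is parallel to the fence within a few mrad at the nominal home gap, so I'm handing in.

```bash
python3 -c "
from cell import *
print(close_job())"
```

```text
the job is handed in; nothing more can be done
None
```

The long bar was swung about the post and now lies parallel to the fence face within a few mrad, about 2 mm off it by camera (1.5 mm is the nominal play), with its plain end still at the post and the short bar untouched; handed in at about 7 s, no verdict shown.

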